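Lock the bonder's rotary stage: line up the slotted disc, push the bar through

ROBOT

A 6-joint arm with a two-finger parallel gripper is mounted at the origin on the work surface. World frame = base frame: x ahead of the robot, y to its left, z up, the work surface at z = 0. Lengths are in mm, angles in rad, forces in N, time in s.
With the tool pointing down it reaches from about 275 to 750 mm from the base axis. Payload 10.2 kg.
Tool frame: the origin (TCP) lies midway between the tips of the shut fingers; the grasp point (between the pads) lies 19 mm behind it (ctrl.pinch_z is the distance from the TCP to the grasp point, in mm); x points along the fingers, z is the direction in which the jaws open and shut, and the axes are right-handed (so a half turn about x gives the same grasp; the last joint's range is limited). The gripper opens to 85 mm and grips with 20 to 120 N. Pads are 22 mm wide; open, the fingers measure 114 mm over their backs; the gripper's body (76 mm by 85 mm) begins 54 mm behind the grasp point. The pads swing forward as they close: fully open they stand 13 mm farther back than shut.
Start: joints at [-1.374, 0.313, 1.498, -0, 1.331, -0.223], TCP at [213.967, -479.426, 199.194] pointing down, gripper open.
Joint ranges: [-2.94, 2.94], [-0.97, 2.17], [0.19, 2.56], [-1.23, 4.37], [0.02, 3.11], [-2.88, 2.88]. Speed limits (rad/s): [2.39, 2.39, 3.01, 3.14, 3.14, 3.14].

INTERFACE

Orientations are given as a unit quaternion [w, x, y, z].
In Python, from rig import ctrl, capture, workorder, nets gives the robot as it stands. The module is installed in compiled form; this text tells all that it offers.
- The arm moves only by the tool send_rows, never from a script. Its argument "rows" is text: rows parted by semicolons, each of 5 numbers parted by spaces: the opening, from 0 (shut) to 1 (fully open), then the shift along the tool's x, y, z in cm, then the turn about the tool's x in units of 5 degrees (1.0 is 5 degrees). In form: grip x y z yaw; .... A call has 1 to 12 rows; each row is the pose to reach, as a shift and turn from the pose commanded when the call began, along the tool's axes at that moment; what a row does not reach only later rows make up. A row lasts 1/10 s, in which the tool goes at most 50 mm and 8.59 degrees, less where a joint would pass 70% of its speed; a pose out of reach is approached as far as the arm can. A call with a gripper value outside its range is refused whole. The fingers move at their own pace and stop on an object; "grip_force" is the grip in N (left out, the last holds). Time passes only in rows, so rows that repeat a pose let the fingers close. It gives the time, the measured TCP pose, the force and the opening at its end, in the units of the state.
- ctrl.sense(): the state, without advancing time (a new reading comes with each control period).
- capture(name): name is "scene" or "side" or "wrist"; returns a dict with "pixels" (480x640x3 uint8, red, green, blue), "intrinsics" (3x3 intrinsics, pixels), "view" (4x4, takes a point from world to camera coordinates); the wrist camera has in their place "mount" (4x4, takes a point from camera to tool coordinates, whose origin is the TCP and whose axes are the tool frame's). Camera axes: x right, y down, z forward; pixel columns grow to the right and rows downward; lengths in mm; the calibration is good to about 2 mm. A picture is of the moment at which its call begins: read the wrist's pose just before it. There is no depth.
- workorder.finish_job(): hands the job in, once; it reports no verdict.
Trained networks look in a picture, given as the dict that the camera call returned (one of the last four; its "shot" number tells which), for a name from the list of things; names that differ only in an ending like _2 or _b are one class to them, and where a whole thing is asked for, a point or a joint stands for the part that bears it (a point fixed in the world has none). Each returns a list of dicts, best first, with "confidence" (0 to 1); they miss things now and then, are a little off and sometimes report something else, mostly with a low value. They report only what shows in the picture. A call takes as long as a camera call. They do not tell look-alikes from the thing itself.
- nets.boxes_of(picture, target): "location" ([x, y, z] in mm, in world coordinates, good to about 4 mm: the middle of the surface that is visible of it).
- nets.spot_point(picture, target): "location" ([x, y, z] in mm, in world coordinates, good to about 4 mm: a listed point, or the origin of a listed thing).
The state is a dict: "time_s": time; "joints": joint angles; "dq": joint speeds; "tau": joint torques, N m; "eef_pos": TCP position; "ee_rot": TCP orientation; "force": force on the tool from outside, world axes, zero at the start; "wrist_torque": the same for the moment, N m; "grip_width": opening from 0.0 (shut) to 1.0 (fully open).
Only numpy, scipy, OpenCV 4.12 (cv2) and the standard library are available. Lean on these libraries where they do the work, as an engineer would, in place of code of your own. Each camera call takes 0.05 s, during which the arm holds its last target.

TASK

Lock the stage: push the slotted disc round by its upright pegs until its slot lines up with the flat locking bar, then push the bar by its end tab straight through the slot and into the keeper on the far side, fully home, so that the tab rests against the guide. This is done by pushing only: do not grip the pegs or the tab, do not lift the bar or pull it back out of its guide, and leave the other things on the bench where they are.

Things in the scene. Friction and masses are not known exactly. Their poses are not given: they have to be found in the camera images.
- lock_base: fixed aluminium base plate, x -270 to +90 mm, 85 wide, 10 thick. Origin on the disc's axis at bench height; +x is the way the bar is pushed, z up. Along x: bed under the bar -262 to -50 (18 wide, top 18 mm up), roofed grey guide -108 to -50 (39 wide, top 37 up), disc -45 to 45, roofed grey keeper 50 to 74 (41 wide, top 38 up, passage 21 wide, open at both ends)
- disc (a joint): angle of the slotted steel disc in its base, rad, anticlockwise seen from above. The slot lies along the bar at 0 and at pi (either will do; the slot runs right across). At the start it is 0.6 to 2.54; stops at -0.25 and pi + 0.25. Turns against light friction (0.05 N m) and stays where it is left
- slot (a point): centre of the disc on the slot's floor (17 mm above the bench); x along the slot, z up. Disc 90 mm in diameter, its top 35 mm above the bench; the slot is 24 mm wide, 18 deep, cut right across the diameter and open above
- peg_a (a point): middle (55 mm above the bench) of one of the two upright pegs on the disc: 12 mm in diameter, from 35 to 75 mm above the bench, 30 mm from the disc's axis, in the direction of the slot point's +y
- peg_b (a point): the same for the other peg, in the direction of the slot point's -y
- lock_bar: loose flat steel bar in the guide: 188 mm long, 16 wide, 12 thick, 0.25 kg, round nose (radius 8). Origin under the very tip of the nose; +x towards the nose, the way it is pushed. Nose starts 6 to 17 mm short of the disc's rim; fully home it is at x = +68 mm in lock_base. It enters only if the slot is lined up within about 0.1 rad; sideways play in the guide 1.5 mm
- tab (a point): centre of the upright tab at the bar's tail, to be pushed: 12 mm thick along the bar, 36 wide, 30 tall (18 to 48 mm above the bench), 182 mm behind the nose tip; axes as the bar's. Fully home its front face touches the guide's rear face, this point then at x = -114 mm in lock_base. Sliding takes about 1 to 2 N
- wire_spool: bystander: loose brass wire spool, 44 mm wide, 30 tall, upright; origin at its underside's centre
- flux_jar: bystander: loose small amber glass jar with a cap, 38 mm wide, about 62 tall; origin at its underside's centre
- chip_box: bystander: loose flat lidded box 60 x 46 x 23 mm; origin at its underside's centre
- loupe: bystander: loose black eyepiece loupe, 38 mm wide, 36 tall; origin at its underside's centre
- screwdriver: bystander: loose screwdriver about 130 mm long, lying flat
- dish: bystander: loose white closed round dish, 68 mm wide, 12 tall; origin at its underside's centre
- weight: bystander: loose brass cylinder, 30 mm wide, 32 tall; origin at its underside's centre
There are look-alikes about, which are no part of the job. Of the things that look like the lock_bar, the middle-sized one is meant.

How it is judged:
By the outcome, as a careful person would: the job done as asked, in the order asked, and still so for the second after the job is handed in, with the robot touching nothing.
It also fails if it takes over 48 s, if anything falls off the work surface, if the arm or the gripper's body presses on something with over 40 N, if the wrist force passes 120 N, or if a joint passes its speed limit or range.

## Working session

There is one attempt and no reset: what is moved stays moved. The work goes in short steps, Python scripts to look and compute and a tool call to move; the robot and the scene stay as the last step left them, time stands still between calls to the robot, and variables do not carry over. Pictures are saved under pics/ and viewed, and the job is handed in when it is done.

Besides the shell and the picture viewer there is one more tool, called after "Emit:" in YAML: its name, and indented under it one key for each argument. send_rows: Moves the arm, as the interface text tells. Its arguments: {"type":"object","properties":{"rows":{"type":"string"},"grip_force":{"type":"number"}},"required":["rows"]}

```bash
mkdir -p pics; cat > h.py <<'E'
import numpy as np, cv2
from rig import ctrl, capture, workorder, nets
def save(p,n): cv2.imwrite('pics/'+n, cv2.cvtColor(p['pixels'],cv2.COLOR_RGB2BGR))
def ray(p,u,v,z):
    K=np.array(p['intrinsics']);V=np.array(p['view']);R=V[:3,:3];t=V[:3,3]
    c=-R.T@t; d=R.T@np.linalg.inv(K)@np.array([u,v,1.]); return c+d*(z-c[2])/d[2]
def proj(p,X):
    K=np.array(p['intrinsics']);V=np.array(p['view']);q=K@(V[:3,:3]@np.array(X,float)+V[:3,3]);return q[:2]/q[2]
E
python3 - <<'E'
from h import *
s=ctrl.sense();print({k:np.round(v,3) for k,v in s.items()})
for n in ['scene','side']:
    p=capture(n);save(p,n+'0.png')
    print(n,np.round(-np.array(p['view'])[:3,:3].T@np.array(p['view'])[:3,3]))
    for t in ['lock_base','slot','peg_a','peg_b','lock_bar','tab']:
        for r in nets.spot_point(p,t)[:4]: print(t,np.round(r['location'],1),round(r['confidence'],2),np.round(proj(p,r['location'])))
E
```

```text
{'time_s': np.float64(0.0), 'joints': array([-1.374,  0.313,  1.498,  0.   ,  1.331, -0.223]), 'dq': array([ 0.   , -0.   , -0.   , -0.002, -0.   , -0.002]), 'tau': array([ 0.0000e+00, -4.1227e+01, -2.5974e+01, -0.0000e+00,  4.0000e-03,
        0.0000e+00]), 'eef_pos': array([ 213.891, -479.107,  198.636]), 'ee_rot': array([ 0.593,  0.385,  0.594, -0.385]), 'force': array([-0.068,  0.851,  0.441]), 'wrist_torque': array([ 0.015,  0.015, -0.017]), 'grip_width': np.float64(0.999)}
scene [1157.  554.  815.]
lock_base [547.7  77.8   3.3] 0.62 [290. 284.]
lock_base [ 5.174e+02 -1.520e+02 -1.000e-01] 0.19 [205. 229.]
slot [546.7  73.7  14.3] 0.7 [289. 278.]
peg_a [519.1  86.9  56.6] 0.96 [303. 255.]
peg_a [571.9  67.1  53.7] 0.85 [276. 269.]
peg_a [546.   76.1  15.5] 0.25 [290. 278.]
peg_b [519.1  86.9  56.6] 0.96 [303. 255.]
peg_b [571.9  67.1  53.7] 0.85 [276. 269.]
peg_b [546.   76.1  15.5] 0.25 [290. 278.]
lock_bar [387.9  -9.7  -1.6] 0.69 [302. 220.]
lock_bar [232.1 284.4   3.9] 0.64 [470. 228.]
tab [485.6 342.2  17.9] 0.91 [441. 319.]
tab [ 311.7 -135.7    6.6] 0.91 [274. 177.]
tab [ 626.  -155.6   27.1] 0.78 [162. 250.]
side [ 403. -513.  693.]
lock_base [542.  77.   2.] 0.95 [340. 276.]
slot [544.6  73.6  15.8] 0.8 [342. 273.]
peg_a [514.7  88.1  58.6] 0.92 [327. 254.]
peg_a [570.5  65.   59.8] 0.72 [357. 259.]
peg_b [514.7  88.1  58.6] 0.92 [327. 254.]
peg_b [570.5  65.   59.8] 0.72 [357. 259.]
lock_bar [233.9 284.6   2.1] 0.86 [191. 223.]
lock_bar [390.9  -6.8  -0.9] 0.59 [269. 319.]
tab [481.  338.9  21.6] 0.9 [296. 192.]
tab [ 319.9 -132.7   13.3] 0.79 [230. 381.]
tab [ 621.7 -152.2   34. ] 0.67 [414. 362.]
```

View pics/scene0.png

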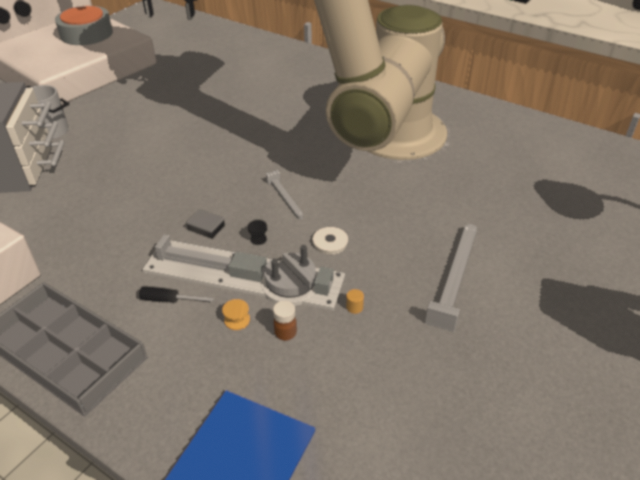

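View pics/side0.png

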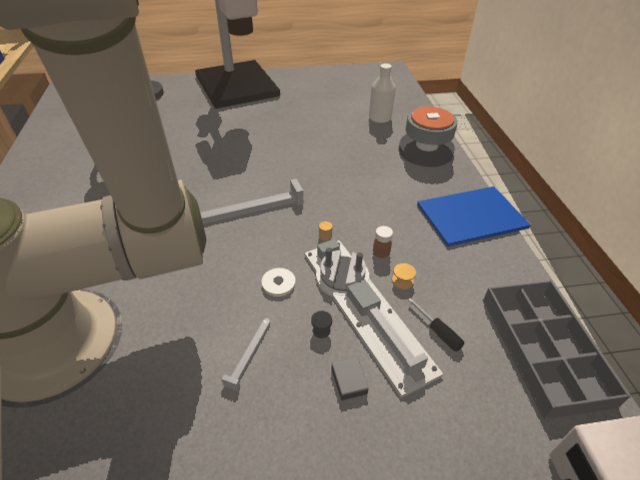

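```bash
python3 - <<'E'
import cv2
a=cv2.imread('pics/scene0.png')[215:325,130:370];cv2.imwrite('pics/z1.png',cv2.resize(a,None,fx=3.3,fy=3.3,interpolation=3))
a=cv2.imread('pics/side0.png')[220:400,290:460];cv2.imwrite('pics/z2.png',cv2.resize(a,None,fx=3.3,fy=3.3,interpolation=3))
E
```

```text
(no output)
```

View pics/z1.png

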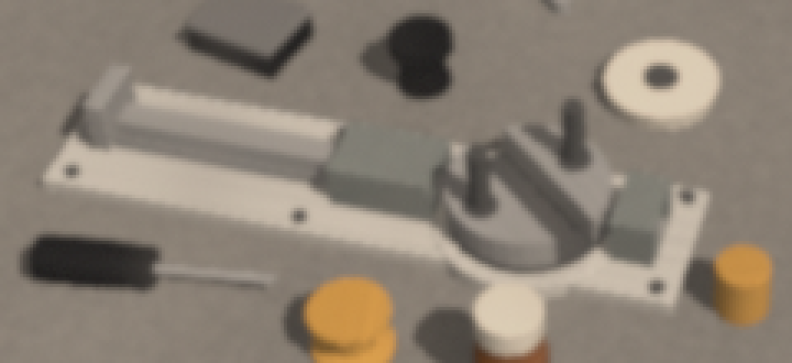

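View pics/z2.png

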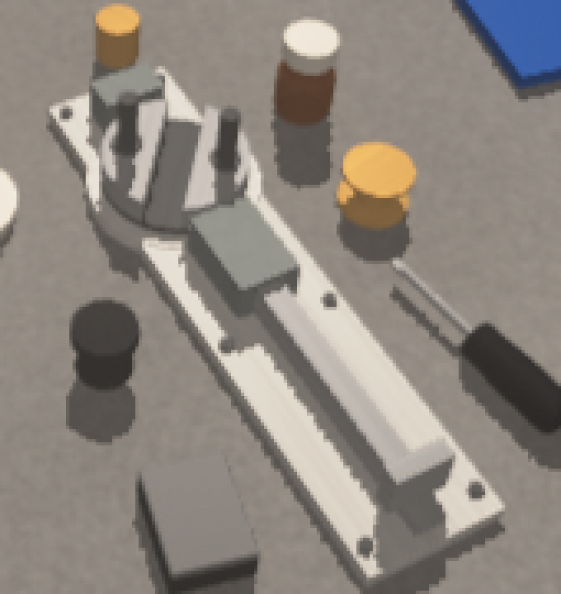

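```bash
cat > fit.py <<'E'
from h import *
import json
from scipy.optimize import least_squares
sc=capture('scene');sd=capture('side')
O=[(sd,(403,395),(-270,42.5)),(sd,(442.1,373.9),(-270,-42.5)),(sd,(305.2,252.4),(90,42.5)),(sd,(339.4,240.6),(90,-42.5)),
(sc,(142.7,270.2),(-270,-42.5)),(sc,(335.5,307.1),(90,-42.5)),(sc,(345.2,272.6),(90,42.5))]
def W(q,x,y,z):
    c,s=np.cos(q[2]),np.sin(q[2]);return [q[0]+c*x-s*y,q[1]+s*x+c*y,z]
f=lambda q:np.concatenate([proj(p,W(q,*b,10))-np.array(u) for p,u,b in O])
for o in (O,O[:4],O[4:]):
    g=lambda q:np.concatenate([proj(p,W(q,*b,10))-np.array(u) for p,u,b in o])
    r=least_squares(g,[545,75,1.9],x_scale=[10,10,.1]);print(np.round(r.x,3),np.round(g(r.x),1))
q=least_squares(f,[545,75,1.9],x_scale=[10,10,.1]).x
json.dump(list(q),open('q.json','w'))
def B(P): 
    d=np.array(P[:2])-q[:2];c,s=np.cos(q[2]),np.sin(q[2]);return np.array([c*d[0]+s*d[1],-s*d[0]+c*d[1],P[2]])
for p in (sc,sd):
    for t in ['peg_a','tab','wire_spool','flux_jar','chip_box','loupe','screwdriver','dish','weight']:
        for r in nets.spot_point(p,t)[:3]:
            if r['confidence']>.4: print(t,np.round(r['location'],1),round(r['confidence'],2),'base',np.round(B(r['location']),1))
E
python3 fit.py
```

```text
[545.624  76.366   1.9  ] [-1.5 -0.8  1.3 -1.4 -1.5 -0.4 -0.7 -1.3 -1.  -1.1 -2.2 -0.1 -0.5  0.1]
[546.754  74.57    1.895] [-1.3  0.4  1.7 -0.1 -0.7 -0.   0.2 -0.8]
[544.807  78.65    1.909] [-0.2  0.1 -0.5 -0.2  0.7 -0. ]
peg_a [570.7  67.3  51.8] 0.93 base [-16.7 -20.8  51.8]
peg_a [514.8  88.1  53.6] 0.64 base [21.1 25.4 53.6]
tab [ 313.8 -134.7    8.4] 0.97 base [-124.8  287.6    8.4]
tab [ 625.3 -156.2   31.1] 0.71 base [-2.458e+02 -2.000e-01  3.110e+01]
tab [485.2 338.5  21.5] 0.59 base [267.6 -27.6  21.5]
wire_spool [667.1  51.1   1.5] 0.79 base [ -63.2 -106.8    1.5]
flux_jar [6.384e+02 1.367e+02 3.000e-01] 0.75 base [  27.1 -107.3    0.3]
chip_box [ 514.7 -152.7    0.6] 0.63 base [-206.8  103.3    0.6]
loupe [ 4.854e+02 -4.140e+01 -1.000e-01] 0.98 base [-92.   95.1  -0.1]
screwdriver [687.8 -61.6  -2.2] 0.8 base [-176.5  -89.9   -2.2]
dish [ 4.169e+02  8.030e+01 -3.000e-01] 0.86 base [ 45.3 120.5  -0.3]
dish [ 514.9 -150.4    1.7] 0.69 base [-204.6  102.4    1.7]
weight [529.7 199.1  -2.7] 0.66 base [121.3 -24.6  -2.7]
peg_a [514.4  87.4  60. ] 0.83 base [20.5 26.  60. ]
peg_a [571.4  63.4  57.1] 0.66 base [-20.6 -20.2  57.1]
tab [484.6 341.   20.3] 0.93 base [270.1 -27.8  20.3]
tab [ 320.7 -132.5   11.4] 0.9 base [-124.9  280.4   11.4]
tab [ 626.3 -153.6   34.5] 0.66 base [-243.7   -2.    34.5]
wire_spool [6.618e+02 5.200e+01 2.000e-01] 0.7 base [ -60.6 -102.1    0.2]
flux_jar [638.9 134.8   2.5] 0.65 base [  25.1 -107.2    2.5]
loupe [481.8 -47.9   1.4] 0.95 base [-97.  100.6   1.4]
screwdriver [690.  -60.8  -1.6] 0.72 base [-176.5  -92.3   -1.6]
dish [4.12e+02 7.39e+01 2.00e-01] 0.93 base [ 40.9 127.2   0.2]
weight [5.330e+02 2.008e+02 4.000e-01] 0.72 base [121.8 -28.3   0.4]
```

```bash
cat > plan.py <<'E'
from h import *
import json,sys
from scipy.spatial.transform import Rotation as R
q=json.load(open('q.json'))
def rot(): 
    s=ctrl.sense();w=s['ee_rot'];return s,R.from_quat([w[1],w[2],w[3],w[0]]).as_matrix()
def tool():
    s,M=rot();d=np.array(s['eef_pos']);c,sn=np.cos(q[2]),np.sin(q[2]);e=d[:2]-q[:2]
    print('t',round(float(s['time_s']),2),'base xy',np.round([c*e[0]+sn*e[1],-sn*e[0]+c*e[1]],1),'z',np.round(d[2],1),'F',np.round(s['force'],1),'grip',round(float(s['grip_width']),3),'j6',round(s['joints'][5],2))
    return s,M
def to(x,y,z,flip=0):
    s,M=tool();c,sn=np.cos(q[2]),np.sin(q[2])
    T=np.array([q[0]+c*x-sn*y,q[1]+sn*x+c*y,z]);d=M.T@(T-np.array(s['eef_pos']))/10
    zb=np.array([-sn,c,0]) # base y
    out=[]
    for k in (1,-1):
        t=M.T@(zb*k); a=np.degrees(np.arctan2(t[2],t[1]))-90 # turn about x takes z->(-sin,cos)
        a=(a+180)%360-180; out.append(round(a/5,3))
    F=s['force'];print('shift cm',np.round(d,2),'yaw units',out,'down',np.round(M[:,0],3),'Fbase',np.round([c*F[0]+sn*F[1],-sn*F[0]+c*F[1]],1))
if __name__=='__main__': to(*map(float,sys.argv[1:4]))
E
python3 plan.py -60 0 200
```

```text
t 1.7 base xy [-418.7  493.6] z 199.2 F [ 0.6  0.4 -0.3] grip 1.002 j6 -0.22
shift cm [ -0.08  52.4  -31.26] yaw units [np.float64(19.038), np.float64(-16.962)] down [-0. -0. -1.] Fbase [ 0.2 -0.7]
```

Emit:
send_rows:
  rows: "0.45 0 4.4 -2.6 -1.42;0.45 0 8.8 -5.2 -2.84;0.45 0 13.2 -7.8 -4.26;0.45 0 17.6 -10.4 -5.68;0.45 0 22 -13 -7.1;0.45 0 26.4 -15.6 -8.52;0.45 0 30.8 -18.2 -9.94;0.45 0 35.2 -20.8 -11.36;0.45 0 39.6 -23.4 -12.78;0.45 0 44 -26 -14.2;0.45 0 48.2 -28.7 -15.6;0.45 0 52.4 -31.26 -16.96"

```text
time_s: 2.9
eef_pos: [560.2, 13.3, 199.3]
ee_rot: [0.697, -0.118, 0.697, 0.118]
force: [1.4, -0.5, 0.1]
grip_width: 0.449
```

```bash
cat > look.py <<'E'
from plan import *
n=sys.argv[1]
s,M=tool();p=capture('wrist');save(p,n+'.png')
m=np.array(p['mount']);X=np.eye(4);X[:3,:3]=M;X[:3,3]=s['eef_pos'];p['view']=np.linalg.inv(X@m)
c,sn=np.cos(q[2]),np.sin(q[2])
for t in ['peg_a','tab','slot','lock_bar','lock_base']:
    for r in nets.spot_point({k:v for k,v in p.items() if k!='view'},t)[:3]:
        L=np.array(r['location']);e=L[:2]-q[:2]
        if r['confidence']>.3:print(t,round(r['confidence'],2),'base',np.round([c*e[0]+sn*e[1],-sn*e[0]+c*e[1],L[2]],1),np.round(proj(p,L)))
E
python3 look.py w1; python3 plan.py -60 0 44
```

```text
t 2.9 base xy [-64.4   6.6] z 199.3 F [ 1.4 -0.5  0.1] grip 0.449 j6 -0.52
peg_a 0.92 base [19.6 24.  52.6] [293. 102.]
peg_a 0.77 base [-20.8 -23.2  54.7] [355. 158.]
tab 0.88 base [-244.3    1.3   32.6] [320. 382.]
tab 0.79 base [-121.9  283.2    9.8] [ 25. 258.]
tab 0.57 base [ 3.   1.9 18.7] [322. 123.]
slot 0.95 base [ 4.2  0.4 17.3] [324. 122.]
lock_bar 0.91 base [-27.7 176.7  -2.4] [128. 156.]
lock_base 0.78 base [-2.2 -2.6 -4.1] [326. 128.]
t 3.2 base xy [-66.8   8.8] z 199.2 F [ 0.4 -0.1  0.9] grip 0.449 j6 -0.52
shift cm [15.52  0.68  0.88] yaw units [np.float64(35.978), np.float64(-0.022)] down [-0. -0. -1.] Fbase [-0.3 -0.3]
```

View pics/w1.png

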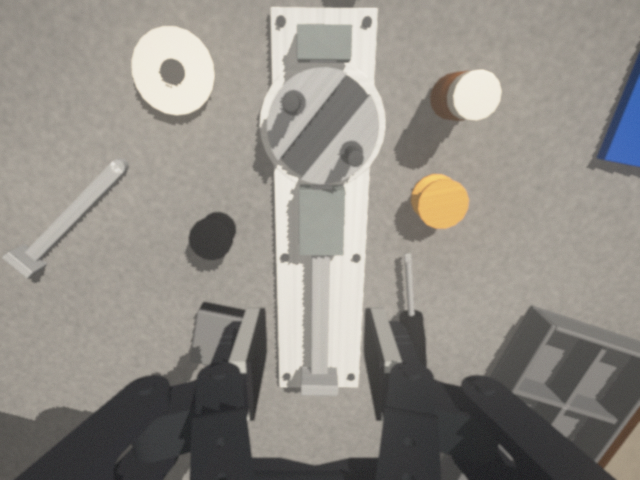

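Emit:
send_rows:
  rows: "0.45 2 0.7 0.9 0;0.45 5 0.7 0.9 0;0.45 8 0.7 0.9 0;0.45 11 0.7 0.9 0;0.45 13.5 0.7 0.9 0;0.45 15.5 0.7 0.9 0;0.45 15.5 0.7 0.9 0"

```text
time_s: 3.9
eef_pos: [563.7, 19.6, 42.2]
ee_rot: [0.696, -0.114, 0.699, 0.115]
force: [-0.1, 0.0, -0.4]
grip_width: 0.449
```

```bash
python3 look.py w2; python3 plan.py -17 0 44;cat > sd.py <<'E'
from plan import *
p=capture('side');cv2.imwrite('pics/'+sys.argv[1]+'.png',cv2.cvtColor(cv2.resize(p['pixels'][200:400,250:470],None,fx=3,fy=3,interpolation=3),cv2.COLOR_RGB2BGR))
E
python3 sd.py s2
```

```text
t 3.9 base xy [-59.6   1.2] z 42.2 F [-0.1  0.  -0.4] grip 0.449 j6 -0.5
peg_a 0.8 base [19.  24.1 55.7] [256. 119.]
peg_a 0.59 base [-22.  -21.4  54.4] [372. 223.]
slot 0.57 base [ 0.9  0.3 15.6] [319. 155.]
lock_bar 0.65 base [-210.9  103.6   -1. ] [169. 464.]
lock_base 0.6 base [-1.   1.2  0.8] [317. 155.]
t 4.2 base xy [-59.6  -1.3] z 45.5 F [ 0.3 -0.2  0. ] grip 0.451 j6 -0.5
shift cm [ 0.14  4.26 -0.13] yaw units [np.float64(35.992), np.float64(-0.008)] down [ 0.002 -0.    -1.   ] Fbase [-0.3 -0.2]
```

View pics/w2.png

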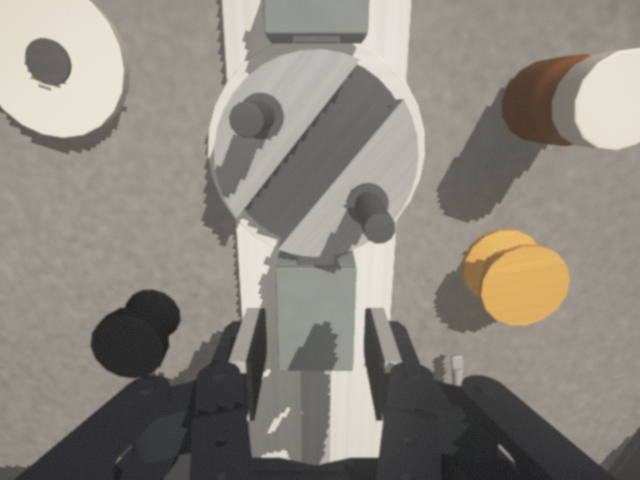

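View pics/s2.png

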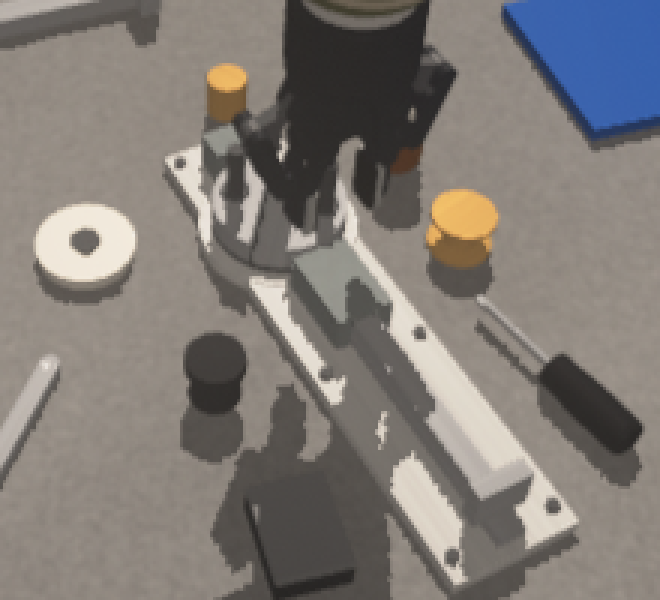

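Emit:
send_rows:
  rows: "0.45 0 1 -0.1 0;0.45 0 1.5 -0.1 0;0.45 0 1.9 -0.1 0;0.45 0 2.2 -0.1 0;0.45 0 2.5 -0.1 0;0.45 0 2.8 -0.1 0;0.45 0 3.1 -0.1 0;0.45 0 3.4 -0.1 0;0.45 0 3.7 -0.1 0;0.45 0 3.7 -0.1 0"

```text
time_s: 5.25
eef_pos: [552.5, 55.8, 44.2]
ee_rot: [0.697, -0.116, 0.698, 0.116]
force: [-0.4, -0.1, -0.1]
grip_width: 0.452
```

```bash
python3 look.py w3; python3 plan.py -17 0 44
```

```text
t 5.25 base xy [-21.7   0.1] z 44.2 F [-0.4 -0.1 -0.1] grip 0.452 j6 -0.44
peg_a 0.88 base [-20.3 -21.8  57.1] [367. 303.]
peg_a 0.75 base [20.8 23.3 53.9] [261. 210.]
tab 0.41 base [1.2 0.7 0.8] [316. 220.]
slot 0.91 base [ 3.   1.8 16.7] [313. 225.]
lock_bar 0.55 base [-28.  176.4  -1.7] [ 13. 268.]
lock_base 0.67 base [-2.5  1.6  0.2] [314. 226.]
t 5.55 base xy [-22.2   0.1] z 44.2 F [-0.8  0.3  0.1] grip 0.45 j6 -0.44
shift cm [0.02 0.52 0.01] yaw units [np.float64(35.995), np.float64(-0.005)] down [ 0.  0. -1.] Fbase [0.6 0.7]
```

View pics/w3.png

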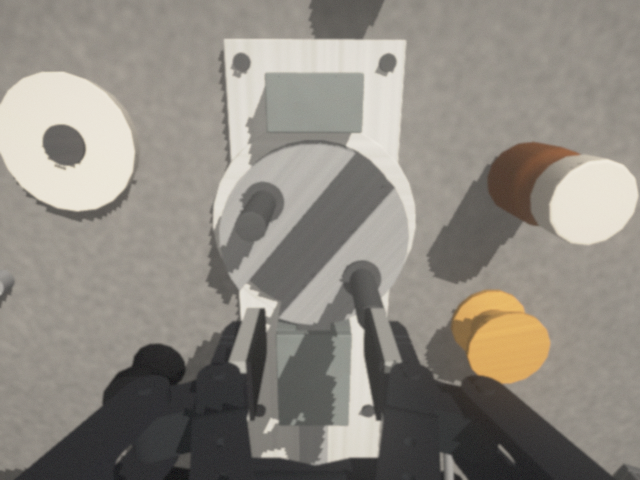

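```bash
python3 - <<'E'
from plan import *
s,M=tool();p=capture('wrist')
m=np.array(p['mount']);X=np.eye(4);X[:3,:3]=M;X[:3,3]=s['eef_pos'];p['view']=np.linalg.inv(X@m)
print(np.round(m,2),p['intrinsics'])
c,sn=np.cos(q[2]),np.sin(q[2])
W=lambda x,y,z:[q[0]+c*x-sn*y,q[1]+sn*x+c*y,z]
for P in [(-20,-22,35),(-20,-22,75),(20,24,35),(20,24,75)]: print(P,np.round(proj(p,W(*P))))
T=lambda a:(M@np.array(a)+s['eef_pos'])
for a in [(0,11,19),(0,11,-19),(-6,11,19),(-6,11,-19),(-6,11,-33),(-28,11,-19),(-6,-11,-19)]: print('tool',a,np.round(proj(p,T(a))))
a=p['pixels'][260:400,220:420];cv2.imwrite('pics/z3.png',cv2.cvtColor(cv2.resize(a,None,fx=4,fy=4,interpolation=3),cv2.COLOR_RGB2BGR))
E
```

```text
t 5.55 base xy [-22.2   0.1] z 44.2 F [-0.8  0.3  0.1] grip 0.45 j6 -0.44
[[  -0.     -0.33    0.95 -173.7 ]
 [  -0.     -0.95   -0.33   84.8 ]
 [   1.     -0.      0.     -0.94]
 [   0.      0.      0.      1.  ]] [[409.11110149   0.         314.82722815]
 [  0.         409.11110149 242.68139335]
 [  0.           0.           1.        ]]
(-20, -22, 35) [362. 280.]
(-20, -22, 75) [373. 322.]
(20, 24, 35) [264. 200.]
(20, 24, 75) [252. 225.]
tool (0, 11, 19) [358. 271.]
tool (0, 11, -19) [275. 271.]
tool (-6, 11, 19) [359. 276.]
tool (-6, 11, -19) [274. 276.]
tool (-6, 11, -33) [243. 276.]
tool (-28, 11, -19) [269. 299.]
tool (-6, -11, -19) [276. 320.]
```

View pics/z3.png

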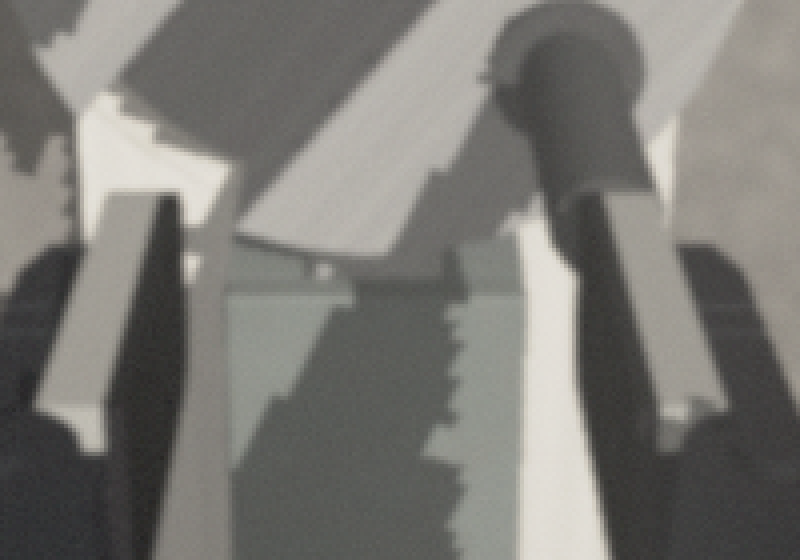

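```bash
python3 - <<'E'
from plan import *
s,M=tool();p=capture('side');sc=capture('scene')
T=lambda a:(M@np.array(a)+s['eef_pos'])
im=p['pixels'][200:340,280:440];k=5
im=cv2.cvtColor(cv2.resize(im,None,fx=k,fy=k,interpolation=3),cv2.COLOR_RGB2BGR)
im2=sc['pixels'][190:320,220:360];im2=cv2.cvtColor(cv2.resize(im2,None,fx=k,fy=k,interpolation=3),cv2.COLOR_RGB2BGR)
for x,col in ((0,(0,0,255)),(-36,(0,255,0))):
  for y in (11,-11):
    for z in (-19,19,-26,26):
      u=(proj(p,T((x,y,z)))-[280,200])*k; cv2.circle(im,tuple(int(v) for v in u),3,col,-1)
      u=(proj(sc,T((x,y,z)))-[220,190])*k; cv2.circle(im2,tuple(int(v) for v in u),3,col,-1)
cv2.imwrite('pics/a1.png',im);cv2.imwrite('pics/a2.png',im2)
E
```

```text
t 5.6 base xy [-22.2   0.1] z 44.2 F [-0.2 -0.1 -0.9] grip 0.449 j6 -0.44
```

View pics/a1.png

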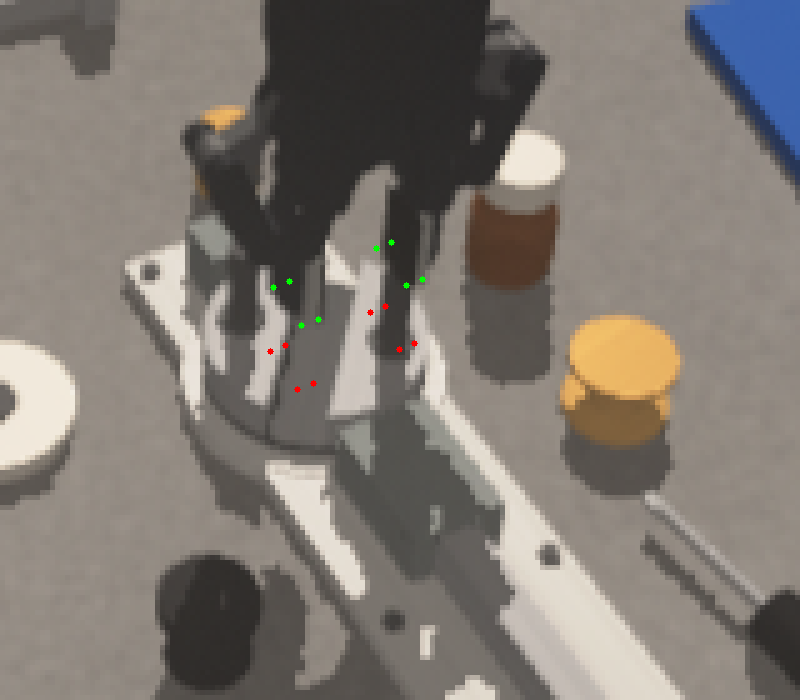

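View pics/a2.png

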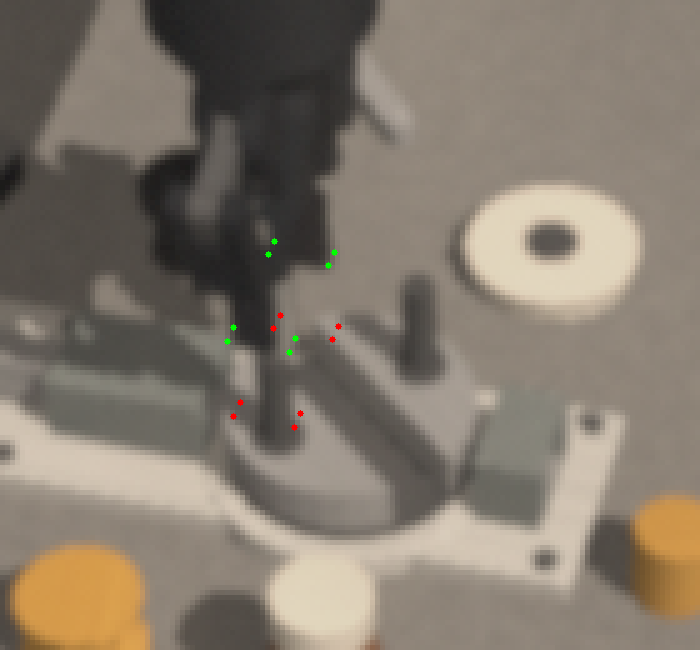

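Emit:
send_rows:
  rows: "0.45 -1 0 0 0;0.45 -2 -1 0 0;0.2 -2 -3 0 0;0 -2 -4 0 0;0 -2 -4 0 0;0 -2 -4 0 0;0 -2 -4 0 0"

```text
time_s: 6.4
eef_pos: [565.3, 18.1, 64.2]
ee_rot: [0.697, -0.116, 0.698, 0.116]
force: [0.2, 1.0, -0.5]
grip_width: -0.002
```

```bash
cat > ov.py <<'E'
from plan import *
n=sys.argv[1]
s,M=tool();p=capture('side');sc=capture('scene')
T=lambda a:(M@np.array(a)+s['eef_pos'])
im=p['pixels'][200:340,280:440];k=5
im=cv2.cvtColor(cv2.resize(im,None,fx=k,fy=k,interpolation=3),cv2.COLOR_RGB2BGR)
im2=sc['pixels'][190:320,220:360];im2=cv2.cvtColor(cv2.resize(im2,None,fx=k,fy=k,interpolation=3),cv2.COLOR_RGB2BGR)
for x,col in ((0,(0,0,255)),(-20,(255,0,0)),(-36,(0,255,0))):
  for y in (11,-11):
    for z in (-14,14):
      u=(proj(p,T((x,y,z)))-[280,200])*k; cv2.circle(im,tuple(int(v) for v in u),3,col,-1)
      u=(proj(sc,T((x,y,z)))-[220,190])*k; cv2.circle(im2,tuple(int(v) for v in u),3,col,-1)
h=max(im.shape[0],im2.shape[0]);o=np.zeros((h,im.shape[1]+im2.shape[1],3),np.uint8);o[:im.shape[0],:im.shape[1]]=im;o[:im2.shape[0],im.shape[1]:]=im2
cv2.imwrite('pics/'+n+'.png',cv2.resize(o,(800,int(h*800/o.shape[1])),interpolation=cv2.INTER_AREA))
E
python3 ov.py b1; python3 look.py w4
```

```text
t 6.4 base xy [-61.5   0.2] z 64.2 F [ 0.2  1.  -0.5] grip -0.002 j6 -0.5
t 6.5 base xy [-61.5   0.1] z 64.2 F [ 0.1 -1.1 -0.3] grip -0.001 j6 -0.5
peg_a 0.81 base [-20.7 -22.5  58.4] [367. 205.]
peg_a 0.8 base [20.7 23.9 52.3] [262. 108.]
peg_a 0.65 base [-5.960e+01 -1.045e+02  1.000e-01] [486. 244.]
slot 0.81 base [ 2.5  0.3 16.1] [316. 143.]
lock_bar 0.84 base [-28.5 176.6  -0.5] [ 18. 194.]
lock_base 0.83 base [-0.6 -0.2 -3.9] [317. 145.]
lock_base 0.63 base [  22.  -108.1   -2.6] [511. 104.]
```

View pics/b1.png

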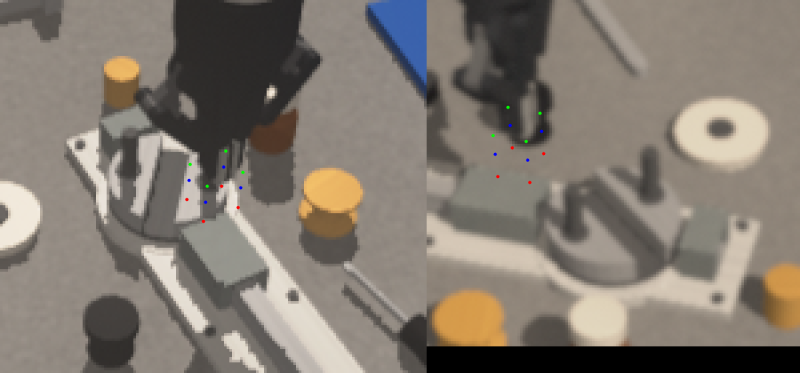

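View pics/w4.png

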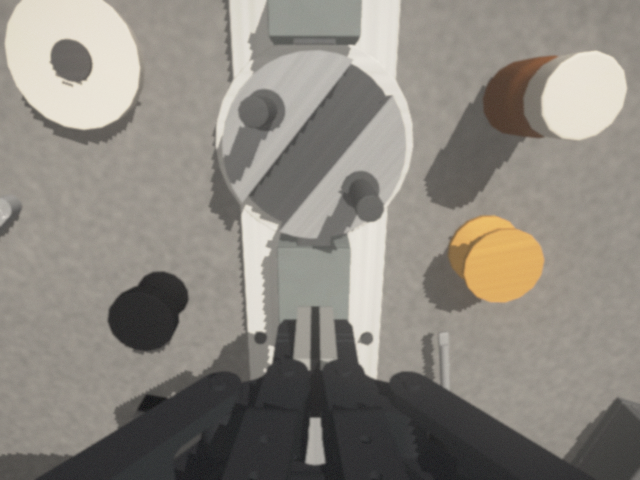

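```bash
cat > ov2.py <<'E'
from plan import *
n=sys.argv[1]
s,M=tool();p=capture('side');sc=capture('scene');w=capture('wrist')
m=np.array(w['mount']);X=np.eye(4);X[:3,:3]=M;X[:3,3]=s['eef_pos'];w['view']=np.linalg.inv(X@m)
T=lambda a:(M@np.array(a)+s['eef_pos'])
for i,(c,k) in enumerate(((p,9),(sc,9),(w,4))):
    u0=proj(c,T((-30,0,0))).astype(int);hw,hh=((44,33) if k==9 else (100,75));u0=np.clip(u0,[hw,hh],[640-hw,480-hh])
    im=c['pixels'][u0[1]-hh:u0[1]+hh,u0[0]-hw:u0[0]+hw];im=cv2.cvtColor(cv2.resize(im,None,fx=k,fy=k,interpolation=3),cv2.COLOR_RGB2BGR)
    for x,col in ((0,(0,0,255)),(-15,(255,0,255)),(-25,(255,0,0)),(-35,(0,255,0))):
        for y in (11,-11):
            for z in (-7,7):
                u=(proj(c,T((x,y,z)))-u0+[hw,hh])*k;cv2.circle(im,tuple(int(v) for v in u),3,col,-1)
    cv2.imwrite(f'pics/{n}_{i}.png',im)
E
python3 ov2.py c1
```

```text
t 6.8 base xy [-62.    0.1] z 64.2 F [-0.   0.5  0.9] grip -0.001 j6 -0.5
```

View pics/c1_0.png

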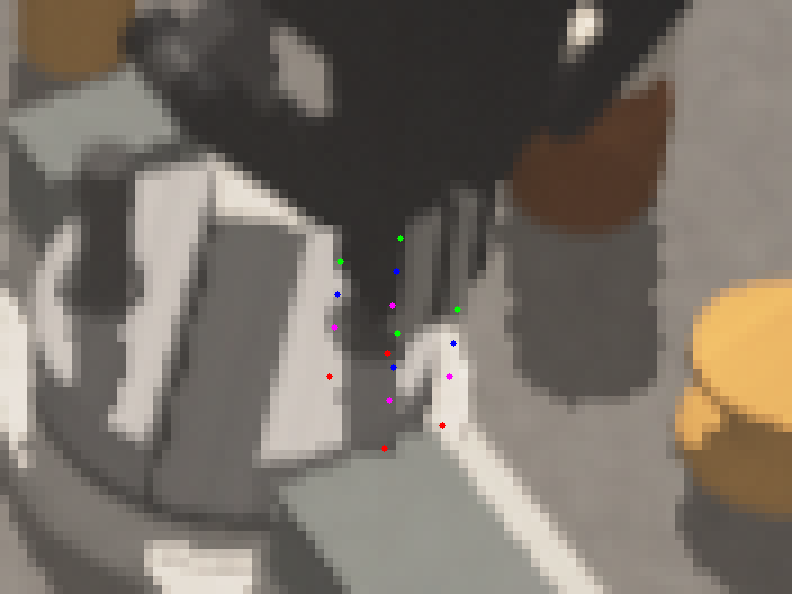

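View pics/c1_1.png

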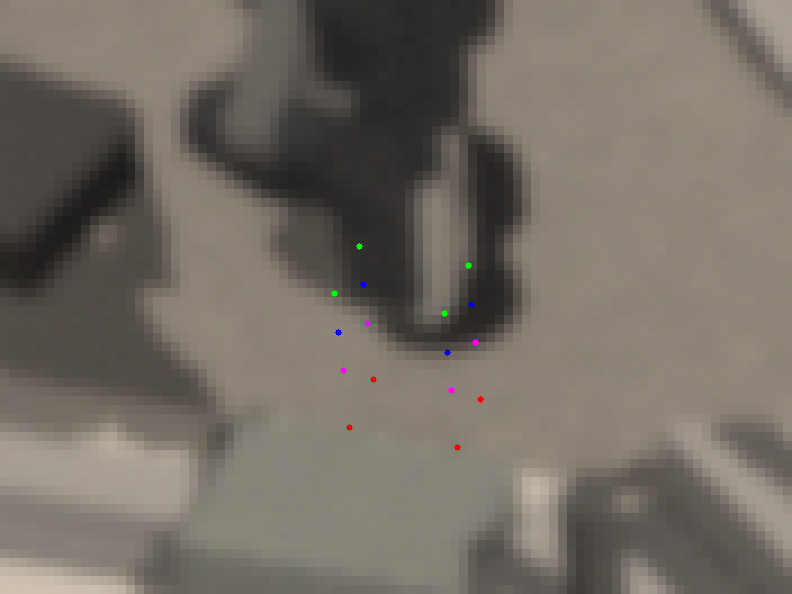

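View pics/c1_2.png

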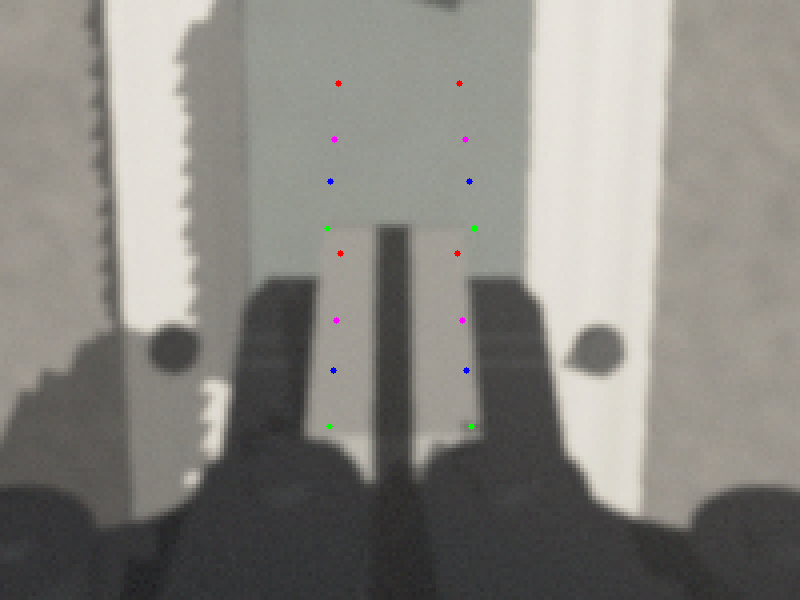

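Emit:
send_rows:
  rows: "0.5 0 0.2 0 0;0.5 1 0.2 0 0;0.5 2 0.2 0 0;0.5 3.5 0.2 0 0;0.5 4.8 0.2 0 0;0.5 5.4 0.2 0 0;0.5 5.4 0.2 0 0"

```text
time_s: 7.65
eef_pos: [564.3, 19.5, 9.1]
ee_rot: [0.697, -0.116, 0.698, 0.116]
force: [-0.4, 0.7, -0.4]
grip_width: 0.504
```

```bash
python3 plan.py -37 0 10; python3 look.py w5
```

```text
t 7.65 base xy [-59.8   0.7] z 9.1 F [-0.4  0.7 -0.4] grip 0.504 j6 -0.5
shift cm [-0.09  2.28  0.07] yaw units [np.float64(35.997), np.float64(-0.003)] down [-0.002  0.    -1.   ] Fbase [0.8 0.2]
t 7.65 base xy [-59.8   0.7] z 9.1 F [-0.4  0.7 -0.4] grip 0.504 j6 -0.5
peg_a 0.92 base [16.8 25.  52.1] [239. 129.]
peg_a 0.86 base [-22.5 -21.5  57. ] [385. 254.]
peg_a 0.43 base [ -60.9 -104.4    0.7] [532. 287.]
tab 0.64 base [ 2.6  2.1 17.8] [313. 160.]
slot 0.6 base [ 0.9  0.4 16.5] [318. 164.]
```

View pics/w5.png

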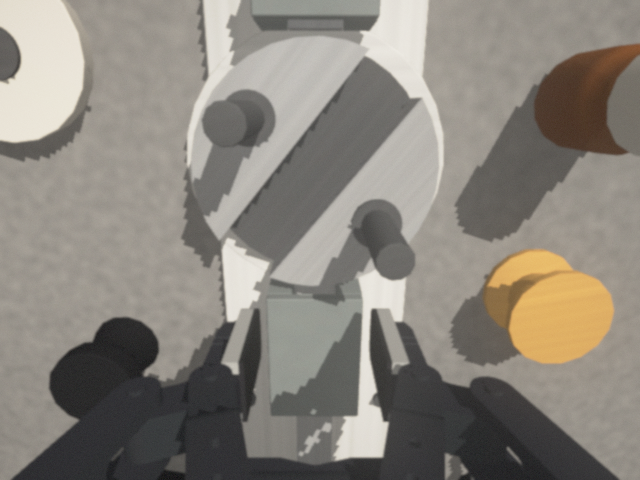

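Emit:
send_rows:
  rows: "0.5 0 0.8 0.05 0;0.5 0 1.5 0.05 0;0.5 0 1.8 0.05 0;0.5 0 2.1 0.05 0;0.5 0 2.4 0.05 0;0.5 0 2.7 0.05 0;0.5 0 3 0.05 0;0.5 0 3.2 0.05 0;0.5 0 3.4 0.05 0;0.5 0 3.4 0.05 0"

```text
time_s: 8.95
eef_pos: [555.1, 51.6, 10.6]
ee_rot: [0.698, -0.116, 0.697, 0.116]
force: [1.3, -0.8, 1.5]
grip_width: 0.501
```

```bash
python3 plan.py -17 0 10; python3 look.py w6
```

```text
t 8.95 base xy [-26.5  -1. ] z 10.6 F [ 1.3 -0.8  1.5] grip 0.501 j6 -0.45
shift cm [ 0.06  0.95 -0.1 ] yaw units [np.float64(35.995), np.float64(-0.005)] down [ 0.002 -0.    -1.   ] Fbase [-1.2 -1. ]
t 8.95 base xy [-26.5  -1. ] z 10.6 F [ 1.3 -0.8  1.5] grip 0.501 j6 -0.45
peg_a 0.84 base [-11.9 -26.3  54.5] [389. 310.]
peg_a 0.61 base [ 8.2 28.4 54.9] [231. 258.]
slot 0.97 base [ 0.6  3.4 18.1] [307. 243.]
lock_bar 0.62 base [  24.4 -110.5   -1.9] [556. 180.]
```

View pics/w6.png

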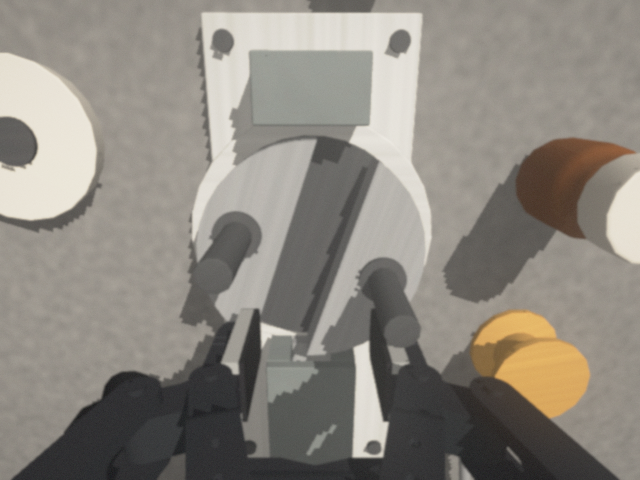

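Emit:
send_rows:
  rows: "0.5 0 0.2 0 0;0.5 0 0.4 0 0;0.5 0 0.6 0 0;0.5 0 0.7 0 0;0.5 0 0.8 0 0;0.5 0 0.8 0 0"

```text
time_s: 9.85
eef_pos: [551.4, 59.7, 10.0]
ee_rot: [0.697, -0.116, 0.698, 0.116]
force: [0.7, -0.3, 0.0]
grip_width: 0.501
```

```bash
python3 plan.py -17 0 10; python3 look.py w7
```

```text
t 9.85 base xy [-17.7  -0.1] z 10.0 F [ 0.7 -0.3  0. ] grip 0.501 j6 -0.43
shift cm [ 0.    0.07 -0.01] yaw units [np.float64(36.0), np.float64(-0.0)] down [-0.001  0.    -1.   ] Fbase [-0.5 -0.6]
t 9.85 base xy [-17.7  -0.1] z 10.0 F [ 0.7 -0.3  0. ] grip 0.501 j6 -0.43
peg_a 0.94 base [ -2.4 -27.5  58.3] [397. 314.]
peg_a 0.93 base [ 1.1 33.8 52.5] [222. 297.]
slot 0.62 base [ 0.5  0.2 15.7] [316. 261.]
lock_base 0.67 base [-1.5  0.7 -2.2] [315. 251.]
lock_base 0.49 base [ 3.5 30.1 55.4] [230. 295.]
```

View pics/w7.png

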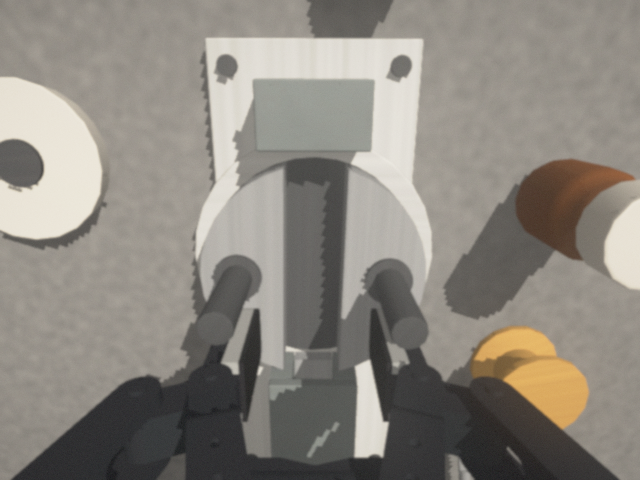

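Emit:
send_rows:
  rows: "0.5 0 0.1 0 0;0.5 0 0.1 0 0;0.5 0 0.15 0 0;0.5 0 0.15 0 0"

```text
time_s: 10.55
eef_pos: [551.4, 60.7, 10.2]
ee_rot: [0.698, -0.116, 0.698, 0.116]
force: [0.9, -0.5, -1.9]
grip_width: 0.501
```

```bash
python3 plan.py -17 0 10; python3 look.py w8
```

```text
t 10.55 base xy [-16.7  -0.4] z 10.2 F [ 0.9 -0.5 -1.9] grip 0.501 j6 -0.43
shift cm [ 0.02 -0.03 -0.04] yaw units [np.float64(35.996), np.float64(-0.004)] down [ 0. -0. -1.] Fbase [-0.8 -0.7]
t 10.55 base xy [-16.7  -0.4] z 10.2 F [ 0.9 -0.5 -1.9] grip 0.501 j6 -0.43
peg_a 0.81 base [-0.4 32.7 57.3] [222. 310.]
peg_a 0.74 base [ -1.6 -29.2  55. ] [399. 310.]
slot 0.75 base [ 1.   0.7 19.1] [314. 265.]
lock_base 0.83 base [-0.8  1.5  0.5] [313. 254.]
```

View pics/w8.png

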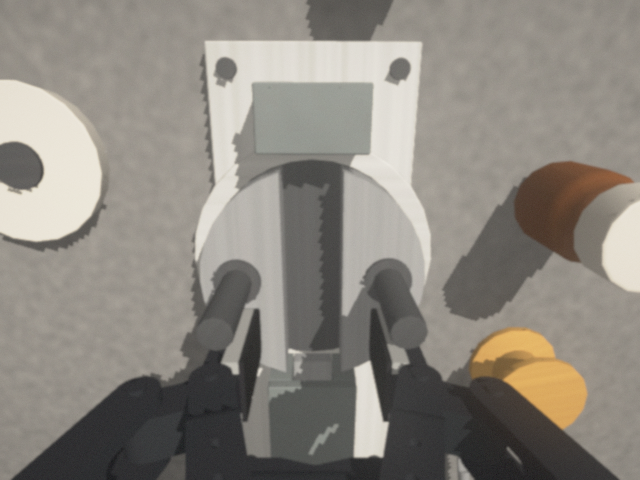

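Emit:
send_rows:
  rows: "0.5 0 0.05 0 0;0.5 0 0.1 0 0;0.5 0 0.1 0 0"

```text
time_s: 11.15
eef_pos: [551.4, 60.9, 10.2]
ee_rot: [0.698, -0.116, 0.697, 0.115]
force: [2.4, -5.9, -2.3]
grip_width: 0.497
```

```bash
python3 plan.py -17 0 10; python3 look.py w9; python3 - <<'E'
import cv2
cv2.imwrite('pics/z9.png',cv2.resize(cv2.imread('pics/w9.png')[140:360,190:440],None,fx=2.7,fy=2.7,interpolation=3))
E
```

```text
t 11.15 base xy [-16.5  -0.5] z 10.2 F [ 2.4 -5.9 -2.3] grip 0.497 j6 -0.43
shift cm [ 0.02 -0.05 -0.05] yaw units [np.float64(35.998), np.float64(-0.002)] down [ 0.001 -0.001 -1.   ] Fbase [-6.3 -0.4]
t 11.15 base xy [-16.5  -0.5] z 10.2 F [ 2.4 -5.9 -2.3] grip 0.497 j6 -0.43
peg_a 0.8 base [-1.7 31.3 52.7] [229. 308.]
peg_a 0.66 base [ -3.3 -27.6  57.2] [395. 318.]
slot 0.73 base [ 1.9  0.6 14.6] [314. 259.]
lock_base 0.87 base [-1.4 -0.5  0.2] [317. 255.]
```

View pics/z9.png

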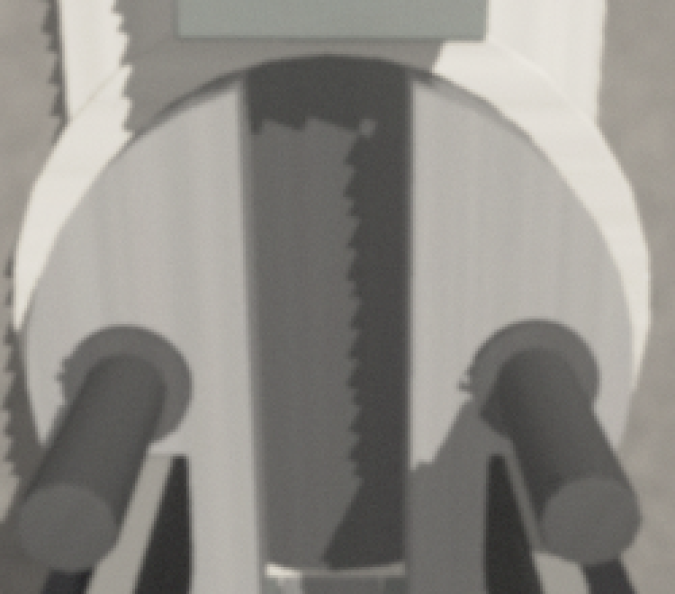

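Emit:
send_rows:
  rows: "0.5 0 -1 0 0;0.5 0 -2.5 0 0;0.5 -1 -4 0 0;0.3 -4 -7 0 0;0 -6 -11 0 0;0 -6 -15 0 0;0 -6 -19 0 0;0 -6 -22.5 0 0;0 -6 -25 0 0;0 -6 -26.2 0 0;0 -6 -26.4 0 0;0 -6 -26.4 0 0"

```text
time_s: 12.65
eef_pos: [636.2, -187.7, 70.4]
ee_rot: [0.698, -0.116, 0.698, 0.116]
force: [-0.8, 0.6, 0.0]
grip_width: 0.0
```

```bash
python3 plan.py -276 0 -3; python3 look.py w10; python3 sd.py s10
```

```text
t 12.65 base xy [-279.1   -0.3] z 70.4 F [-0.8  0.6  0. ] grip 0.0 j6 -0.79
shift cm [ 7.34  0.31 -0.03] yaw units [np.float64(35.999), np.float64(-0.001)] down [-0.  0. -1.] Fbase [0.8 0.6]
t 12.65 base xy [-279.1   -0.3] z 70.4 F [-0.8  0.6  0. ] grip 0.0 j6 -0.79
tab 0.56 base [-2.422e+02  2.000e-01  3.130e+01] [316. 197.]
```

View pics/w10.png

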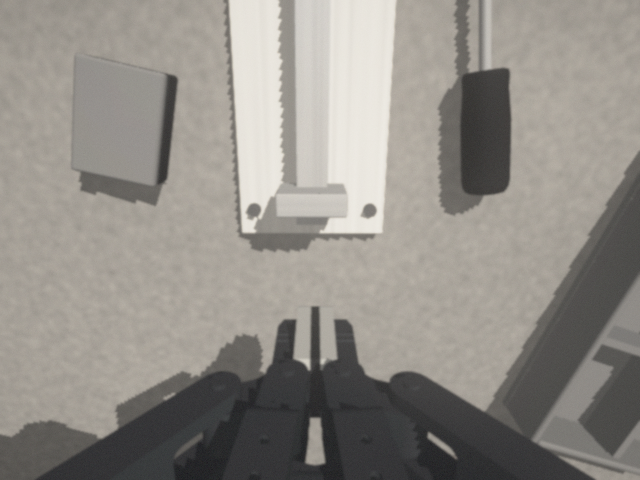

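View pics/s10.png

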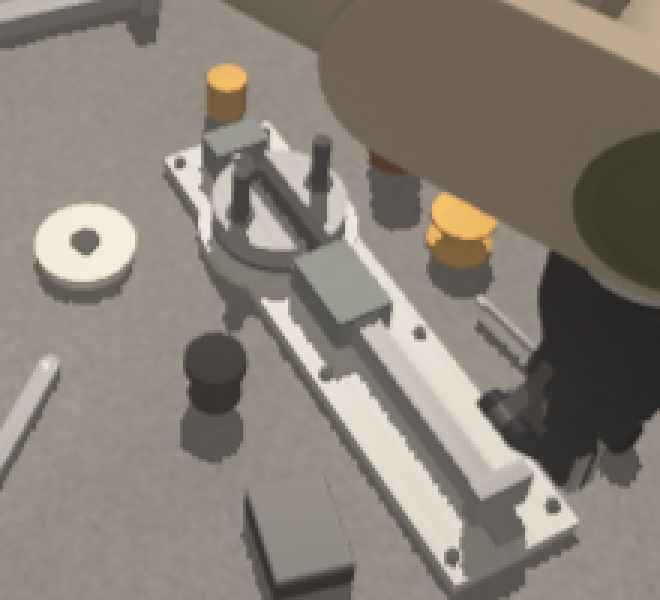

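Emit:
send_rows:
  rows: "0 2 0 0 0;0 4 0 0 0;0 6 0 0 0;0 7 0.2 0 0;0 7.2 0.4 0 0;0 7.2 0.4 0 0"

```text
time_s: 13.6
eef_pos: [635.3, -184.0, -1.2]
ee_rot: [0.698, -0.116, 0.697, 0.116]
force: [-0.6, -0.1, 0.3]
grip_width: -0.002
```

```bash
python3 plan.py -131 0 -3; python3 look.py w11;python3 ov2.py c11
```

```text
t 13.6 base xy [-275.4   -0.6] z -1.2 F [-0.6 -0.1  0.3] grip -0.002 j6 -0.79
shift cm [ 0.17 14.44 -0.06] yaw units [np.float64(-35.997), np.float64(0.003)] down [ 0. -0. -1.] Fbase [0.1 0.6]
t 13.6 base xy [-275.4   -0.6] z -1.2 F [-0.6 -0.1  0.3] grip -0.002 j6 -0.79
tab 0.6 base [-245.7   -1.2   33.9] [319. 261.]
t 13.9 base xy [-275.8   -0.5] z -1.2 F [ 0.4 -0.3  0.3] grip -0.002 j6 -0.79
```

View pics/w11.png

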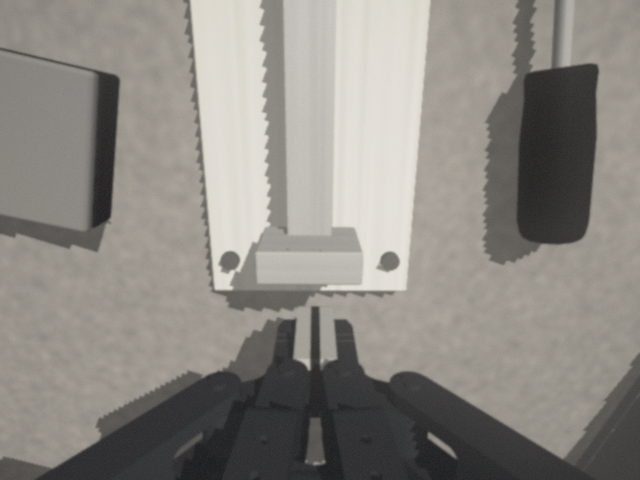

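View pics/c11_0.png

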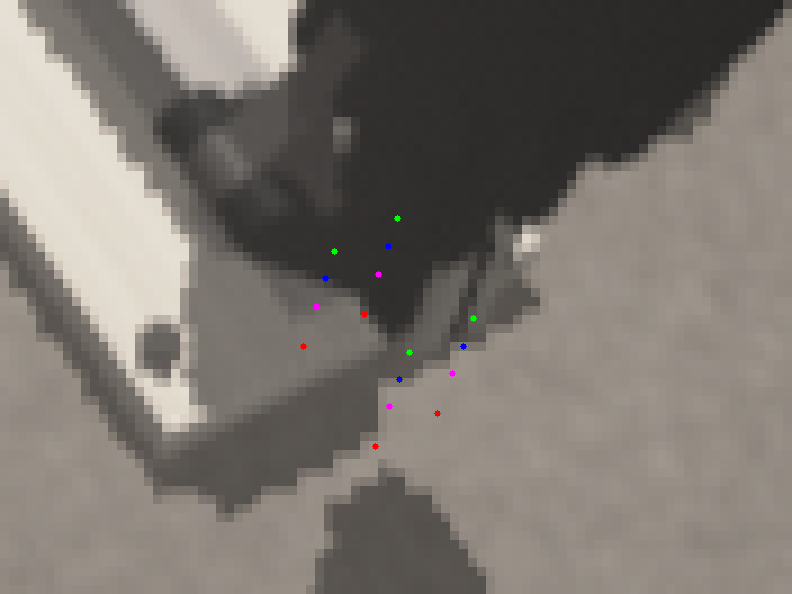

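Emit:
send_rows:
  rows: "0 0.6 0 0 0;0 0.6 0.5 0.05 0;0 0.6 1 0.05 0;0 0.6 1.4 0.05 0;0 0.6 1.8 0.05 0;0 0.6 2.2 0.05 0;0 0.6 2.6 0.05 0;0 0.6 3 0.05 0;0 0.6 3.4 0.05 0;0 0.6 3.8 0.05 0;0 0.6 4.2 0.05 0;0 0.6 4.2 0.05 0"

```text
time_s: 15.25
eef_pos: [621.8, -143.8, -7.8]
ee_rot: [0.697, -0.116, 0.698, 0.116]
force: [0.0, -0.2, -0.2]
grip_width: -0.004
```

```bash
python3 plan.py -131 0 -7; python3 look.py w12; python3 sd.py s12
```

```text
t 15.25 base xy [-232.9   -0.9] z -7.8 F [ 0.  -0.2 -0.2] grip -0.004 j6 -0.74
shift cm [-0.07 10.19 -0.09] yaw units [np.float64(-35.998), np.float64(0.002)] down [-0.  0. -1.] Fbase [-0.2  0.1]
t 15.25 base xy [-232.9   -0.9] z -7.8 F [ 0.  -0.2 -0.2] grip -0.004 j6 -0.74
tab 0.86 base [-215.3   -0.6   29.3] [316. 294.]
```

View pics/w12.png

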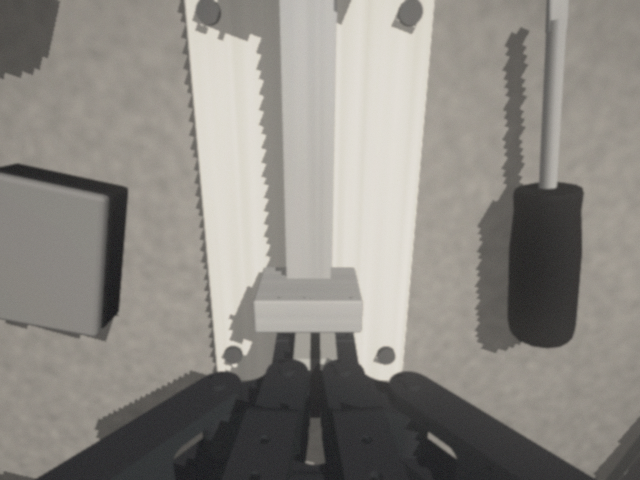

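View pics/s12.png

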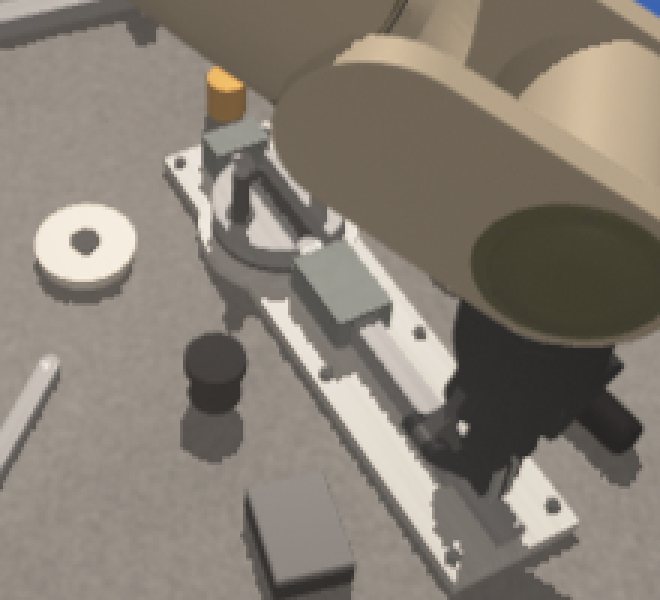

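Emit:
send_rows:
  rows: "0 0 0.4 0 0;0 0 0.8 0 0;0 0 1.2 0 0;0 0 1.6 0 0;0 0 2 0 0;0 0 2.4 0 0;0 0 2.8 0 0;0 0 3.2 0 0;0 0 3.6 0 0;0 0 4 0 0;0 0 4.4 0 0;0 0 4.8 0 0"

```text
time_s: 16.8
eef_pos: [606.3, -98.7, -7.8]
ee_rot: [0.698, -0.116, 0.698, 0.116]
force: [0.9, -1.8, -1.0]
grip_width: -0.004
```

```bash
python3 plan.py -131 0 -7; python3 look.py w13; python3 sd.py s13
```

```text
t 16.8 base xy [-185.3   -0.8] z -7.8 F [ 0.9 -1.8 -1. ] grip -0.004 j6 -0.68
shift cm [-0.08  5.43 -0.09] yaw units [np.float64(35.998), np.float64(-0.002)] down [-0.  0. -1.] Fbase [-2.  -0.3]
t 16.8 base xy [-185.3   -0.8] z -7.8 F [ 0.9 -1.8 -1. ] grip -0.004 j6 -0.68
tab 0.66 base [-169.5   -0.6   32.1] [317. 302.]
slot 0.52 base [-169.6   -1.7   27.7] [320. 297.]
```

View pics/w13.png

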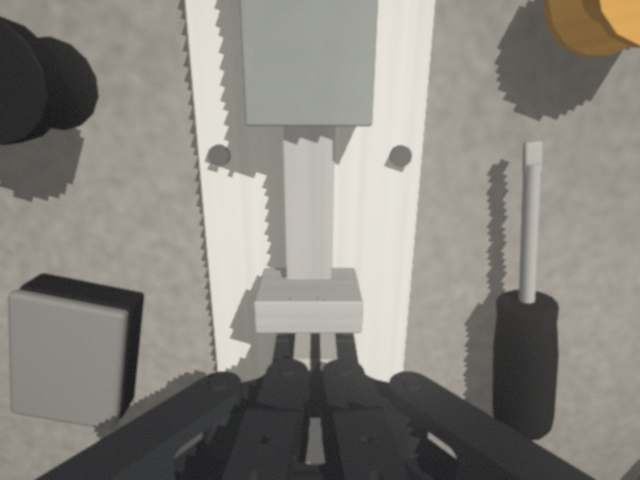

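View pics/s13.png

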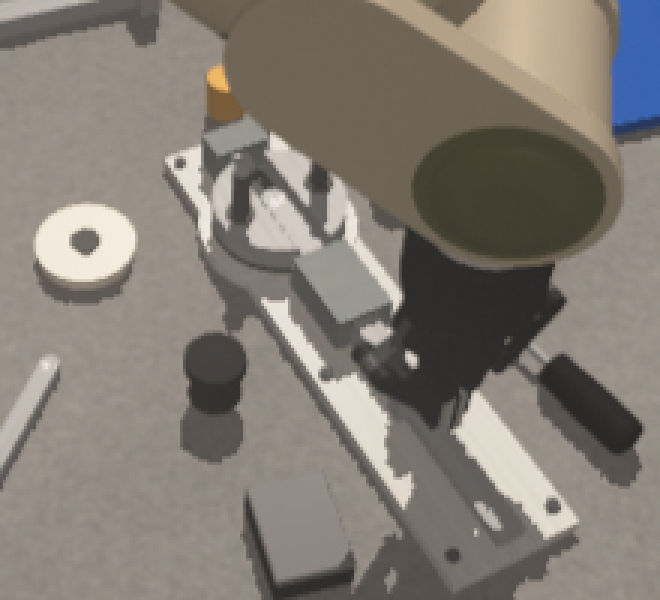

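Emit:
send_rows:
  rows: "0 0 0.4 0 0;0 0 0.8 0 0;0 0 1.2 0 0;0 0 1.6 0 0;0 0 2 0 0;0 0 2.4 0 0;0 0 2.8 0 0;0 0 3.2 0 0;0 0 3.6 0 0;0 0 4 0 0;0 0 4.4 0 0;0 0 4.8 0 0"

```text
time_s: 18.35
eef_pos: [590.9, -53.3, -7.7]
ee_rot: [0.698, -0.116, 0.697, 0.116]
force: [-0.0, -2.9, 0.2]
grip_width: -0.001
```

```bash
python3 plan.py -131 0 -7; python3 look.py w14; python3 sd.py s14
```

```text
t 18.35 base xy [-137.3   -0.9] z -7.7 F [-0.  -2.9  0.2] grip -0.001 j6 -0.62
shift cm [-0.07  0.63 -0.09] yaw units [np.float64(35.997), np.float64(-0.003)] down [ 0. -0. -1.] Fbase [-2.7  0.9]
t 18.35 base xy [-137.3   -0.9] z -7.7 F [-0.  -2.9  0.2] grip -0.001 j6 -0.62
tab 0.81 base [-120.1   -1.6   30.5] [319. 296.]
```

View pics/w14.png

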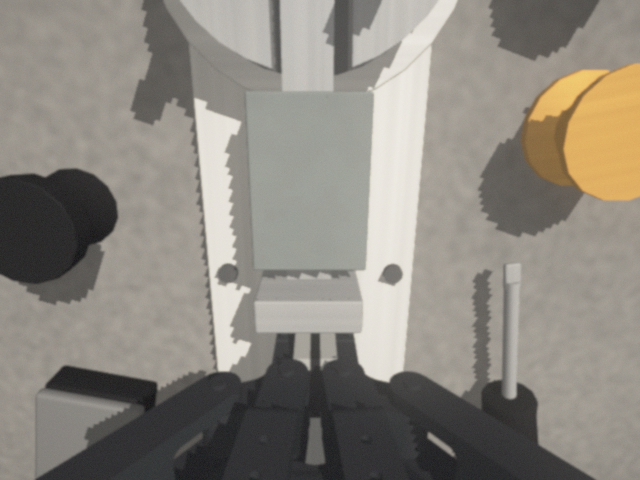

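Bar is through; a few mm remain. Creep up until the force rises.

Emit:
send_rows:
  rows: "0 0 0.2 0 0;0 0 0.4 0 0;0 0 0.5 0 0;0 0 0.5 0 0"

```text
time_s: 19.1
eef_pos: [589.2, -48.6, -7.8]
ee_rot: [0.698, -0.116, 0.698, 0.116]
force: [-0.7, 0.6, 0.4]
grip_width: 0.004
```

Emit:
send_rows:
  rows: "0 0 0.1 0 0;0 0 0.1 0 0"

```text
time_s: 19.3
eef_pos: [589.0, -47.8, -7.8]
ee_rot: [0.698, -0.116, 0.698, 0.116]
force: [-0.4, 0.0, -0.1]
grip_width: 0.004
```

Emit:
send_rows:
  rows: "0 0 0.1 0 0;0 0 0.1 0 0"

```text
time_s: 19.5
eef_pos: [588.9, -47.5, -7.7]
ee_rot: [0.698, -0.116, 0.697, 0.115]
force: [1.2, -4.3, -1.1]
grip_width: 0.004
```

```bash
python3 plan.py -131 0 -7; python3 look.py w15
```

```text
t 19.5 base xy [-131.2   -0.9] z -7.7 F [ 1.2 -4.3 -1.1] grip 0.004 j6 -0.61
shift cm [-0.07  0.02 -0.09] yaw units [np.float64(35.997), np.float64(-0.003)] down [ 0.001 -0.001 -1.   ] Fbase [-4.5  0.3]
t 19.5 base xy [-131.2   -0.9] z -7.7 F [ 1.2 -4.3 -1.1] grip 0.004 j6 -0.61
tab 0.64 base [-114.9    1.7   31.3] [310. 300.]
slot 0.38 base [-114.6   -0.5   31. ] [316. 298.]
```

View pics/w15.png

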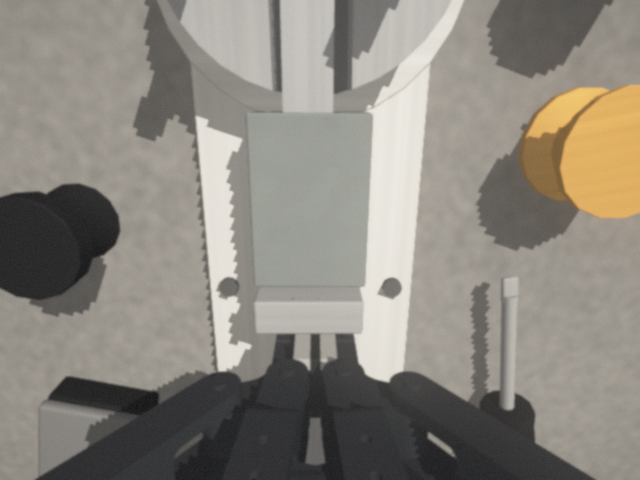

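Emit:
send_rows:
  rows: "0 0 0.1 0 0;0 0 0.15 0 0;0 0 0.15 0 0"

```text
time_s: 20.1
eef_pos: [588.9, -47.5, -7.7]
ee_rot: [0.698, -0.117, 0.697, 0.115]
force: [3.2, -11.4, -5.0]
grip_width: 0.001
```

Emit:
send_rows:
  rows: "0 0 -1 0 0;0 0 -3 0 0;0 -3 -4 0 0;0 -7 -4 0 0;0 -11 -4 0 0;0 -14 -4 0 0;0 -14 -4 0 0;0 -14 -4 0 0"

```text
time_s: 20.9
eef_pos: [601.2, -84.0, 132.2]
ee_rot: [0.698, -0.116, 0.697, 0.116]
force: [-1.0, -0.1, -0.4]
grip_width: -0.0
```

```bash
python3 look.py w16; python3 sd.py s16
```

```text
t 20.9 base xy [-169.7   -0.7] z 132.2 F [-1.  -0.1 -0.4] grip -0.0 j6 -0.66
peg_a 0.56 base [-179.   -89.2   -2.1] [428. 228.]
lock_bar 0.86 base [-28.2 181.2  -1.8] [43. 11.]
```

View pics/w16.png

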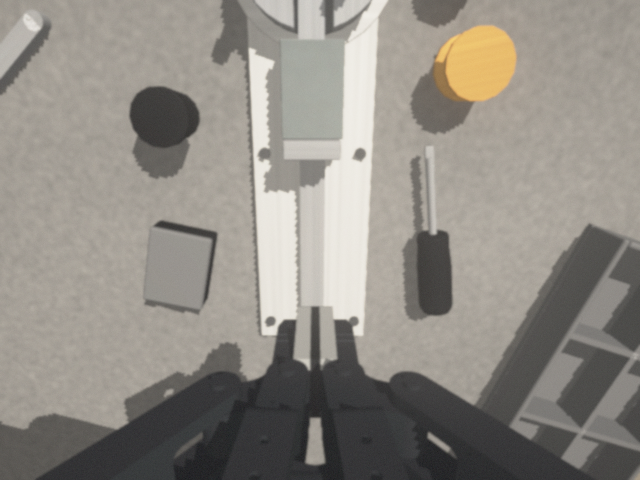

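View pics/s16.png

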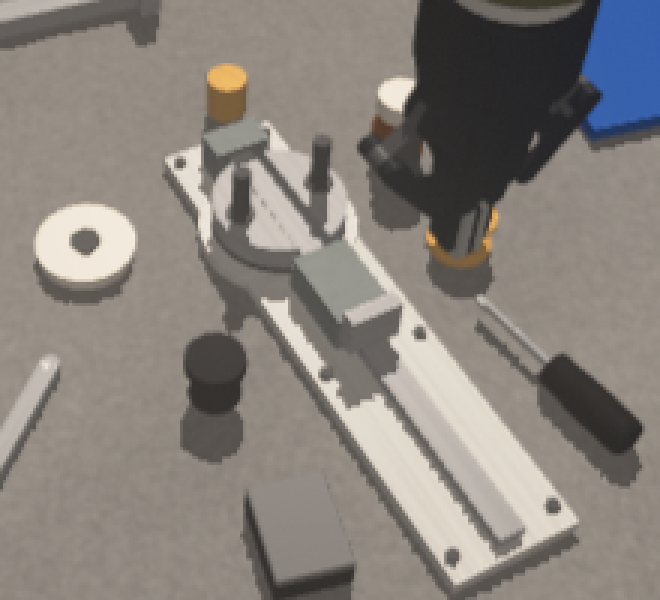

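The tab now sits flush against the guide, at about (312,150) in the wrist view and (370,310) in the side view. The bar runs through the slot into the keeper, the other things have not moved, and the gripper touches nothing.

```bash
python3 -c "
from rig import workorder
print(workorder.finish_job())"
```

```text
the job is handed in; nothing more can be done
None
```

The stage is locked and the job is handed in at about 21 s. No verdict is reported, so this rests on my own checks.

- **Disc:** I pushed both pegs with the part-open fingers, without gripping, until both fingers touched (6 N). The slot was then within about 0.01 rad of the bar.
- **Bar:** I pushed the tab with the shut fingers until the bar stopped against the guide. The force rose from about 2 N to 11 N with no further travel.
- **Final position:** The tab was measured at x ≈ -114.9 mm in lock_base, against -114 expected; the reading is good to about 4 mm. The last pictures show the tab flush on the guide, the bar through the slot and into the keeper, and the gripper clear. The other things in view were where they started.
- **A disagreement:** The fingertips sat about 33 mm behind the reported TCP. My first pass at the pegs therefore went over the top of them and touched nothing. I lowered the tool to suit and used that offset for every later push.

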